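# Fill the gap on the roll board and tally it

## Task

Set the last seeded roll, which lies by itself on the bench in front of the cooling rack, down on the bare baking-paper slip in the gap in the row on the wooden board, lying the same way as its neighbours (set it down, do not drop it). Then count the board once on the tally counter under the rack: push its side lever down to the stop and let it spring all the way back. Leave the other rolls, the tools, the jar and the tub where they are.

Things in the scene. Friction and masses are not known exactly. Their poses are not given: they have to be found in the camera images.
- roll_mid (a point): the roll to be moved: a baked seeded roll, 108 mm long, 57 mm wide, 46 mm high, about 85 g, lying right way up on the bench. Point at its centre, 22 mm above its flat underside. Its x axis runs along its length (either way round is the same), y across its width, z up. Its sides stand near upright from 12 to 26 mm above its underside.
- roll: the same roll, origin at the centre of its underside; same axes as roll_mid.
- liner: the bare slip of cream baking paper, 96 x 52 mm, 1 mm thick, in the one empty place of the row. Origin at its centre on the board's top face (15 mm above the bench). Its x axis is the way the rolls lie (their length); y runs along the row. Neighbouring places are 96 mm away along y (clear gap beside a roll set on the slip: about 38 mm).
- board: the wooden board, 170 (x) x 420 (y) x 15 mm, fixed; origin at the centre of its underside. Four places in a row along its y axis, at y = -144, -48, 48 and 144 mm; three hold rolls, one the bare slip (any of the four).
- roll_a_mid (a point): a baked bread roll on the board, 108 x 57 x 46 mm like the one to be moved; point at its centre, 22 mm above its flat underside
- roll_b_mid (a point): a baked bread roll on the board, 108 x 57 x 46 mm like the one to be moved; point at its centre, 22 mm above its flat underside
- roll_c_mid (a point): a baked bread roll on the board, 108 x 57 x 46 mm like the one to be moved; point at its centre, 22 mm above its flat underside
- rack: wire cooling rack, fixed, 400 mm wide (y), 260 mm deep (x), a large loaf on its left part. Origin on the bench below the middle of its front edge; x points from the front edge in under the rack, away from the robot, y to the left. Underside of the wires 200 mm above the bench, top 208 mm; legs 60 mm and more behind the front edge, at y = +-185 mm.
- tally: bench tally counter, fixed, on the bench under the front of the rack: steel case 52 (x) x 100 (y) x 64 mm on a pedestal, 94 mm high in all, number wheels behind a window in front, small zeroing wing on its left (leave it). Origin at the centre of its underside; x points from front to back, y to its left. Front face at x = -26 mm. The lever is outside its right side, at y = -61 mm.
- tally_hub (a point): the axis of the lever, on the lever's centre line: 62 mm above the bench, at x = 0, y = -61 mm of the counter. The axis is the counter's y axis.
- tally_pad (a point): middle of the upper face of the bright metal thumb pad at the lever's front end, moving with it; 58 mm from the hub axis. Pad 22 mm along the arm, 24 mm wide, with a 3 mm raised curl at its front end. At rest about 93 mm above the bench, some 25 mm behind the rack's front edge, below the wires: reach in from the front, tool tilted 30 to 50 degrees. Needs 3 N at first, 7 N at the stop.
- tally_lever (a joint): lever angle in rad: 0 at rest (arm pointing to the counter's front, 25 degrees above level), grows as the pad is pushed down, 0.82 at the stop (22 degrees below level). A spring returns it to 0 as soon as it is let go.
- units_wheel (a joint): angle of the units number wheel in rad, 0 at the start. A pawl on the lever moves it on by 0.628 (one count) at each full stroke: beyond 0.19 rad of lever travel the wheel turns with the lever, and it stays when the lever springs back. A part stroke gives only part of a count.
- lame: round wooden bread-lame handle, 52 mm across, 12 mm high, on the bench (leave it).
- scraper: steel bench scraper with a wooden handle, about 95 x 130 x 22 mm, lying on the bench left of the roll (leave it).
- jar: amber glass jar with a steel cap, 68 mm across, 100 mm high, behind the board (leave it).
- tub: clear round plastic tub with a white lid, 130 mm across, 93 mm high, behind the board (leave it).
Mind the look-alikes: they are no part of the job. Leave any yellow look-alike of the roll alone.

How it is judged:
By the outcome, as a careful person would: the job done as asked, in the order asked, and still so for the second after the job is handed in, with the robot touching nothing.
It also fails if it takes over 67 s, if anything falls off the work surface, if the arm or the gripper's body presses on something with over 40 N, if the wrist force passes 120 N, or if a joint passes its speed limit or range.

## Robot

A 7-joint arm with a two-finger parallel gripper is mounted at the origin on the work surface. World frame = base frame: x ahead of the robot, y to its left, z up, the work surface at z = 0. Lengths are in m, angles in rad, forces in N, time in s.
With the tool pointing down it reaches from about 0.425 to 0.875 m from the base axis. Payload 4.7 kg.
Tool frame: the origin (TCP) lies on the centre line of the jaws, within the pads' length; the fingertips stand ahead of it and the grasp point (between the pads) lies 2 mm behind it (nose_length is the z of the fingertips in the tool frame, in m); z points along the fingers, y is the line along which they close (so a half turn about z gives the same grasp; the last joint's range is limited). The gripper opens to 87 mm and grips with 3 to 60 N. Pads are 19 mm wide; open, the fingers measure 117 mm over their backs; the gripper's body (75 mm by 190 mm) begins 51 mm behind the grasp point.
Start: joints at [-1.155, 0.321, -0.07, 1.45, 0.023, 1.371, -0.057], TCP at [0.254, 0.598, 0.24] pointing down, gripper open.
Joint ranges: [-2.86, 2.86], [-0.3, 2.09], [-1.38, 1.24], [0.06, 2.45], [-1.56, 4.7], [0.09, 2.05], [-2.69, 2.69]. Speed limits (rad/s): [2.57, 2.57, 3.14, 3.14, 3.14, 3.14, 3.14].

## Interface

Orientations are given as a rotation vector (axis times angle).
In Python, from bench import * gives the robot as it stands.
- The arm moves only by the tool send_rows, never from a script. Its arguments are lists of equal length, an entry for each row: "xyz": the shift along the tool's x, y, z in mm, a list of three; "dr": the turn, a rotation vector about the tool's x, y, z in rad, a list of three. A call has exactly 10 rows; each row is the pose to reach, as a shift and turn from the pose commanded when the call began, along the tool's axes at that moment; what a row does not reach only later rows make up. A row lasts 1/12 s, in which the tool goes at most 41.7 mm and 7.16 degrees, less where a joint would pass 70% of its speed; a pose out of reach is approached as far as the arm can. A call with a gripper value outside its range is refused whole. "jaw" is the finger opening in mm, from 0 to 87, set as the call begins (left out, the last holds). The fingers move at their own pace and stop on an object; "grip_force" is the grip in N (left out, the last holds). Time passes only in rows, so rows that repeat a pose let the fingers close, or fill a call up. It gives the time, the measured TCP pose, the force, the opening and the grip force at its end, in the units of the state.
- get_state(): the state, without advancing time (a new reading comes with each control period).
- get_image(name): name is "scene" or "top" or "wrist"; returns the picture (384x512x3 uint8, red, green, blue); there is no depth.
- calibration(name): a dict with "vfov" (degrees; the focal length in pixels is half the picture's height over the tangent of half this angle, whatever the lens; pixels are square), "cx", "cy" (the principal point, pixels), "rvec" (rotation vector, rad) and "tvec" (3), from world to camera coordinates, as OpenCV has them; the wrist camera has in their place "hand_eye" (4x4, takes a point from camera to tool coordinates, whose origin is the TCP and whose axes are the flange's). Camera axes: x right, y down, z forward; pixel columns grow to the right and rows downward; lengths in m; the calibration is good to about 2 mm. A picture is of the moment at which its call begins: read the wrist's pose just before it. calibration takes no time and is no camera call.
- close_job(): hands the job in; it is judged then, once.
The state is a dict: "time": time; "joint_positions": joint angles; "qd": joint speeds; "joint_torque": joint torques, N m; "position": TCP position; "tool_rot": TCP orientation; "ft_force": force on the tool from outside, world axes, zero at the start; "torque": the same for the moment, N m; "grip_width": opening from 0.0 (shut) to 1.0 (fully open); "grip_force": force on a finger pad.
Only numpy, scipy, OpenCV 4.12 (cv2) and the standard library are available. Lean on these libraries where they do the work, as an engineer would, in place of code of your own. Each camera call takes 0.05 s, during which the arm holds its last target. There are 200 camera calls.

## Working session

There is one attempt and no reset: what is moved stays moved. The work goes in short steps, Python scripts to look and compute and a tool call to move; the robot and the scene stay as the last step left them, time stands still between calls to the robot, and variables do not carry over. Pictures are saved under pics/ and viewed, at most 10 in all, crops included, and the job is handed in when it is done.

Besides the shell and the picture viewer there is one more tool, called after "Emit:" as name(argument=value, ...) on one line, values as JSON. send_rows: Moves the arm, as the interface text tells. Its arguments: {"type":"object","properties":{"xyz":{"type":"array"},"dr":{"type":"array"},"jaw":{"type":"number"},"grip_force":{"type":"number"}},"required":["xyz","dr"]}

```bash
mkdir -p pics
python3 - <<'E'
from bench import *
import cv2,numpy as np
s=get_state();print(s['time'],s['position'],s['tool_rot'],s.get('nose_length'))
for n in("scene","top","wrist"):
    c=calibration(n);print(n,c)
    cv2.imwrite(f"pics/{n}0.png",get_image(n)[:,:,::-1])
a=cv2.imread("pics/scene0.png");b=cv2.imread("pics/top0.png")
cv2.imwrite("pics/s0.png",cv2.resize(a,(800,600)));cv2.imwrite("pics/t0.png",cv2.resize(b,(800,600)))
E
ls
```

```text
(no output)
```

View pics/s0.png

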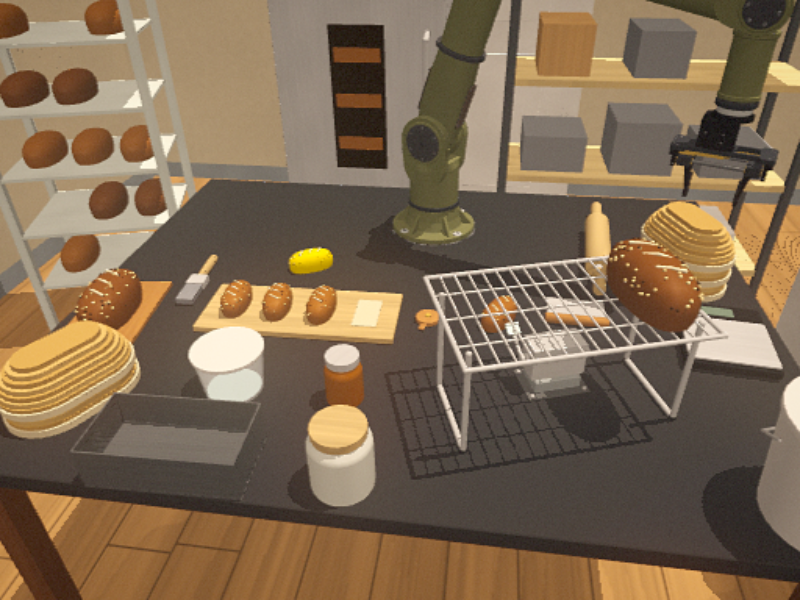

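View pics/t0.png

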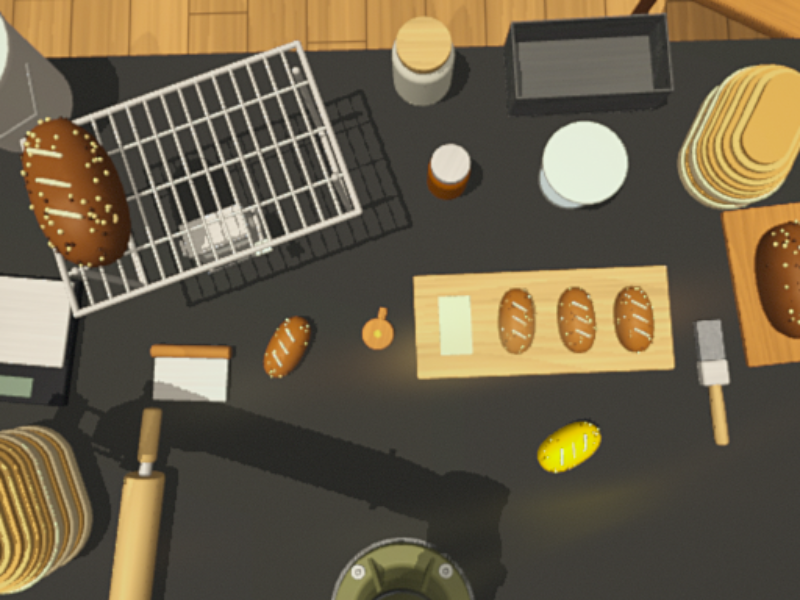

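Candidates in the top view (800x600): the brown roll alone in front of the rack at (288,347), the yellow look-alike at (570,446), and three brown rolls on the board at (517,320), (577,320) and (635,320). The one at (288,347) fits: brown, seeded, alone on the bench in front of the rack. The bare slip is at (455,325), and the tally is under the rack near (220,230). I'll confirm with crops.

```bash
cat > h.py <<'E'
import numpy as np,cv2
from bench import *
from scipy.spatial.transform import Rotation as R
def cam(n):
    c=calibration(n);f=192/np.tan(np.radians(c['vfov']/2))
    return R.from_rotvec(c['rvec']).as_matrix(),np.array(c['tvec']),np.array([[f,0,c['cx']],[0,f,c['cy']],[0,0,1]])
def back(n,uv,z):
    M,t,K=cam(n);d=M.T@np.linalg.inv(K)@np.array([uv[0],uv[1],1.]);o=-M.T@t
    return o+d*(z-o[2])/d[2]
def proj(n,p):
    M,t,K=cam(n);q=K@(M@np.array(p)+t);return q[:2]/q[2]
E
python3 - <<'E'
from h import *
a=cv2.imread("pics/top0.png");s=cv2.imread("pics/scene0.png")
c1=cv2.resize(a[120:250,90:220],(400,400),interpolation=cv2.INTER_CUBIC)
c2=cv2.resize(a[100:230,90:220],(400,400),interpolation=cv2.INTER_CUBIC)
c3=cv2.resize(s[180:260,290:400],(550,400),interpolation=cv2.INTER_CUBIC)
cv2.imwrite("pics/c1.png",np.hstack([c1]));
cv2.imwrite("pics/c3.png",cv2.resize(s[175:265,290:410],(800,600),interpolation=cv2.INTER_CUBIC))
hsv=cv2.cvtColor(a,cv2.COLOR_BGR2HSV)
m=cv2.inRange(hsv,(3,90,50),(18,255,255)); m=cv2.morphologyEx(m,cv2.MORPH_CLOSE,np.ones((5,5)))
m=cv2.morphologyEx(m,cv2.MORPH_OPEN,np.ones((3,3)))
n,l,st,ce=cv2.connectedComponentsWithStats(m)
for i in range(1,n):
    if 150<st[i,4]<3000:
        cs,_=cv2.findContours((l==i).astype('u1'),0,1);r=cv2.minAreaRect(cs[0]);b=cv2.boxPoints(r)
        w=np.array([back("top",p,.022)[:2] for p in b]);print(st[i],r, w.mean(0).round(4),(w[1]-w[0]).round(3),(w[2]-w[1]).round(3), back("top",ce[i],.04)[:2])
# slip, board
g=cv2.inRange(hsv,(20,0,180),(60,75,255))[165:240,265:310]
cs,_=cv2.findContours(g,0,1);c=max(cs,key=cv2.contourArea);r=cv2.minAreaRect(c+np.array([265,165]));print('slip',r)
w=np.array([back("top",p,.016)[:2] for p in cv2.boxPoints(r)]);print(w.mean(0),w)
for p in [(415,277),(668,265),(674,369),(418,379)]:print('bd',back("top",np.array(p)*.64,.015))
for p in [(77,314),(359,212),(297,44)]:print('rack',back("top",np.array(p)*.64,.204))
E
```

```text
[452 102  33  18 298] ((468.0, 110.5), (17.0, 32.0), 90.0) [ 0.7041 -0.5616] [-0.002 -0.083] [-0.045  0.003] [ 0.69874846 -0.54843285]
[273 109  28  19 286] ((285.5846252441406, 118.82308959960938), (27.41167449951172, 17.116792678833008), 7.125016689300537) [ 0.6926 -0.0874] [ 0.045 -0.007] [-0.011 -0.071] [ 0.68574959 -0.08421471]
[393 183  26  42 884] ((405.5, 203.5), (41.0, 25.0), 90.0) [ 0.4657 -0.3871] [-0.001 -0.064] [-0.104  0.006] [ 0.46370536 -0.37934531]
[319 185  23  42 804] ((330.0, 205.5), (41.0, 22.0), 90.0) [ 0.4641 -0.1952] [-0.001 -0.056] [-0.105  0.004] [ 0.46415793 -0.19236464]
[357 184  24  42 839] ((368.5, 204.5), (41.0, 23.0), 90.0) [ 0.4649 -0.2932] [-0.001 -0.059] [-0.104  0.005] [ 0.46407414 -0.28799238]
[231 196  22  28 414] ((241.5, 209.5), (27.0, 21.0), 90.0) [0.4578 0.0313] [-0.001 -0.054] [-0.069  0.001] [0.45135799 0.02950331]
[168 202  31  40 838] ((183.2000274658203, 221.60000610351562), (23.25510597229004, 42.9325065612793), 26.56505012512207) [0.4297 0.1812] [ 0.097 -0.049] [-0.028 -0.054] [0.42950134 0.17733691]
[ 96 220  53  10 446] ((122.0047531
[... 506 characters left out ...]
-0.009] [-0.005 -0.033] [0.30217136 0.39262833]
[ 92 301  14  83 396] ((98.6487045288086, 342.1376037597656), (9.247271537780762, 82.30460357666016), 2.97373104095459) [0.1344 0.393 ] [ 0.199 -0.006] [-0.002 -0.023] [0.1442868  0.38482355]
slip ((291.0, 207.5), (37.0, 20.0), 90.0)
[ 0.46094325 -0.09599756] [[ 0.50901981 -0.07140718]
 [ 0.50803476 -0.12307509]
 [ 0.41291493 -0.12035461]
 [ 0.4138035  -0.06915336]]
bd [ 0.54044485 -0.03217457  0.015     ]
bd [ 0.55222073 -0.45117246  0.015     ]
bd [ 0.38145756 -0.45069833  0.015     ]
bd [ 0.37225214 -0.0337462   0.015     ]
rack [0.47779111 0.42080184 0.204     ]
rack [0.60784726 0.04315631 0.204     ]
rack [0.84591487 0.12638821 0.204     ]
```

View pics/c1.png

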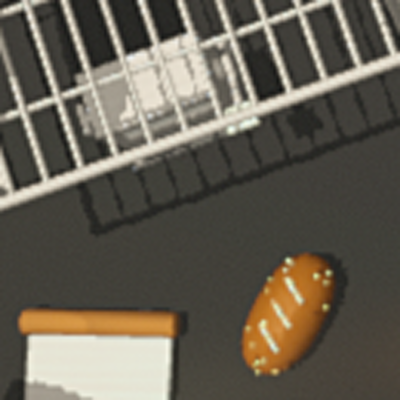

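View pics/c3.png

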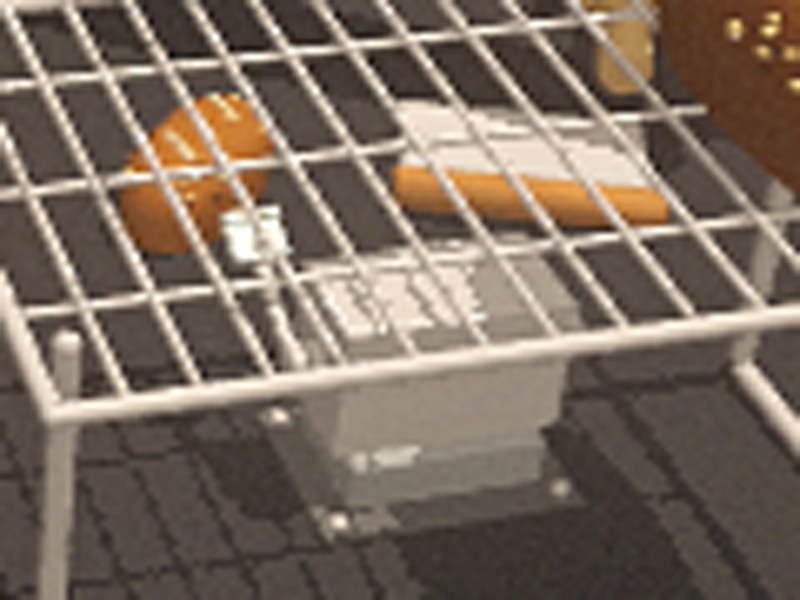

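The crop confirms the brown seeded roll alone in front of the rack, at top-view full-resolution pixel ~(183,221). The lever pad shows at scene px (328,210) and top px (168,159).

```bash
cat >> h.py <<'E'
def tri(u1,u2):
    A=[]
    for n,u in(("top",u1),("scene",u2)):
        M,t,K=cam(n);P=K@np.c_[M,t];A+=[u[0]*P[2]-P[0],u[1]*P[2]-P[1]]
    v=np.linalg.svd(np.array(A))[2][3];return v[:3]/v[3]
def delta(p,Rt):
    "shift mm & dr in the tool frame now from the measured pose"
    s=get_state();R0=R.from_rotvec(s['tool_rot'])
    return (R0.inv().apply(np.array(p)-s['position'])*1000).round(1),(R0.inv()*Rt).as_rotvec().round(4),s['time']
def ori(xdir,tilt=0):
    "tool x along horizontal xdir, z down, then tilted so fingers reach along -xdir"
    x=np.r_[np.array(xdir)/np.linalg.norm(xdir),0];z=np.array([0,0,-1.])
    c,s_=np.cos(tilt),np.sin(tilt);X=c*x+s_*z;Z=c*z-s_*x
    return R.from_matrix(np.c_[X,np.cross(Z,X),Z])
E
python3 - <<'E'
from h import *
import bench
print([k for k in dir(bench) if not k.startswith('__')],list(get_state()), getattr(bench,'nose_length',None))
print('pad',tri((168,159),(328.2,210.2)),back("top",(168,159),.093),back("scene",(328.2,210.2),.093))
a=cv2.imread("pics/top0.png");hsv=cv2.cvtColor(a,cv2.COLOR_BGR2HSV)
m=cv2.inRange(hsv,(3,90,50),(18,255,255));m=cv2.morphologyEx(m,cv2.MORPH_CLOSE,np.ones((5,5)));m=cv2.morphologyEx(m,cv2.MORPH_OPEN,np.ones((3,3)))
n,l,st,ce=cv2.connectedComponentsWithStats(m)
for i in range(1,n):
    if st[i,4]>780 and st[i,4]<900:
        z=.02+(.015 if ce[i][0]>300 else 0)
        w=np.array([back("top",(x,y),z)[:2] for y,x in zip(*np.where(l==i))]);c=w.mean(0)
        e,v=np.linalg.eigh(np.cov((w-c).T));d=v[:,1]*np.sign(v[0,1]);pr=(w-c)@v
        print(c.round(4),'mid',(c+v@((pr.max(0)+pr.min(0))/2)).round(4),'yaw',np.degrees(np.arctan2(d[1],d[0])).round(1),np.ptp(pr,axis=0).round(3))
E
```

```text
['MotionError', 'calibration', 'close_job', 'get_image', 'get_state', 'nose_length'] ['time', 'joint_positions', 'qd', 'joint_torque', 'position', 'tool_rot', 'ft_force', 'torque', 'grip_force', 'grip_width'] 0.017
pad [0.58078812 0.20344115 0.08975111] [0.58024581 0.20234686 0.093     ] [0.58519045 0.20332675 0.093     ]
[ 0.4639 -0.3813] mid [ 0.4651 -0.3811] yaw 3.1 [0.062 0.104]
[ 0.4644 -0.1933] mid [ 0.4637 -0.1929] yaw -1.2 [0.056 0.103]
[ 0.4643 -0.2895] mid [ 0.4642 -0.2895] yaw 3.0 [0.059 0.104]Traceback (most recent call last):
  File "<stdin>", line 11, in <module>
  File "h.py", line 8, in back
    M,t,K=cam(n);d=M.T@np.linalg.inv(K)@np.array([uv[0],uv[1],1.]);o=-M.T@t
          ~~~^^^
  File "h.py", line 5, in cam
    c=calibration(n);f=192/np.tan(np.radians(c['vfov']/2))
ValueError: time passes only in moves, steps and waits
```

```bash
python3 - <<'E'
import re
s=open('h.py').read()
s=s.replace("def cam(n):","import functools\n@functools.lru_cache(None)\ndef cam(n):");open('h.py','w').write(s)
E
python3 - <<'E'
from h import *
a=cv2.imread("pics/top0.png");hsv=cv2.cvtColor(a,cv2.COLOR_BGR2HSV)
m=cv2.inRange(hsv,(3,90,50),(18,255,255));m=cv2.morphologyEx(m,cv2.MORPH_CLOSE,np.ones((5,5)))
m[:,:160]=0;m[:195]=0;m[:,205:]=0
w=np.array([back("top",(x,y),.02)[:2] for y,x in zip(*np.where(m))]);c=w.mean(0)
e,v=np.linalg.eigh(np.cov((w-c).T));d=v[:,1]*np.sign(v[0,1]);pr=(w-c)@v
mid=c+v@((pr.max(0)+pr.min(0))/2)
print(c,'mid',mid,'yaw',np.degrees(np.arctan2(d[1],d[0])),np.ptp(pr,axis=0))
print(delta([*mid,.15],ori(-d)))
E
```

```text
[0.42949025 0.18173847] mid [0.42955649 0.18146912] yaw -30.23456073048227 [0.06076503 0.10941478]
(array([-324.3, -314.4,   89.2]), array([-0.0015,  0.0002,  0.1259]), 0.15)
```

Emit:
send_rows(xyz=[[-30, -30, 0], [-60, -60, 0], [-90, -90, 0], [-120, -118, 0], [-150, -146, 0], [-180, -175, 0], [-210, -204, 0], [-240, -233, 0], [-270, -262, 10], [-297, -288, 20]], dr=[[0, 0, 0.01], [0, 0, 0.02], [0, 0, 0.04], [0, 0, 0.05], [0, 0, 0.06], [0, 0, 0.08], [0, 0, 0.09], [0, 0, 0.1], [0, 0, 0.12], [0, 0, 0.126]], jaw=87)

```text
time: 0.98
position: [0.4158, 0.2151, 0.22]
tool_rot: [0.821, 3.031, 0.003]
ft_force: [1.5, 0.4, 0.9]
grip_width: 0.998
grip_force: 0.0
```

Run:
```python
from h import *
d=np.radians(-30.23);d=np.array([np.cos(d),np.sin(d)])
print(delta([.4296,.1815,.13],ori(-d)))
```

```text
(array([-28.8, -22.2,  90. ]), array([ 0.0021,  0.0008, -0.0013]), 0.9833)
```

Emit:
send_rows(xyz=[[-10, -8, 20], [-20, -16, 45], [-29, -22, 70], [-29, -22, 90], [-29, -22, 90], [-29, -22, 90], [-29, -22, 90], [-29, -22, 90], [-29, -22, 90], [-29, -22, 90]], dr=[[0, 0, 0], [0, 0, 0], [0, 0, 0], [0, 0, 0], [0, 0, 0], [0, 0, 0], [0, 0, 0], [0, 0, 0], [0, 0, 0], [0, 0, 0]])

```text
time: 1.82
position: [0.4295, 0.1841, 0.1307]
tool_rot: [0.818, 3.032, 0.002]
ft_force: [0.1, 0.4, 0.3]
grip_width: 1.0
grip_force: 0.0
```

```bash
cat >> h.py <<'E'
def wcam():
    c=calibration("wrist");f=192/np.tan(np.radians(c['vfov']/2));s=get_state()
    T=np.eye(4);T[:3,:3]=R.from_rotvec(s['tool_rot']).as_matrix();T[:3,3]=s['position']
    return T@c['hand_eye'],np.array([[f,0,c['cx']],[0,f,c['cy']],[0,0,1]])
def wback(C,uv,z):
    T,K=C;d=T[:3,:3]@np.linalg.inv(K)@np.array([uv[0],uv[1],1.]);o=T[:3,3];return o+d*(z-o[2])/d[2]
def wproj(C,p):
    T,K=C;q=K@(T[:3,:3].T@(np.array(p)-T[:3,3]));return q[:2]/q[2]
E
python3 - <<'E'
from h import *
C=wcam();im=get_image("wrist")[:,:,::-1].copy()
u=np.radians(-30.23);d=np.array([np.cos(u),np.sin(u)]);n=np.array([-d[1],d[0]]);o=np.array([.4296,.1815])
for a in np.linspace(0,2*np.pi,40):
    p=o+d*.054*np.cos(a)+n*.0285*np.sin(a)
    cv2.circle(im,tuple(int(t) for t in wproj(C,[*p,.019])),1,(0,255,0),-1)
cv2.imwrite("pics/w1.png",im)
print(delta([.4296,.1815,.021],ori(-d)))
E
```

```text
(array([ -1.3,  -2.1, 109.4]), array([0.0015, 0.0007, 0.0004]), 1.8667)
```

View pics/w1.png

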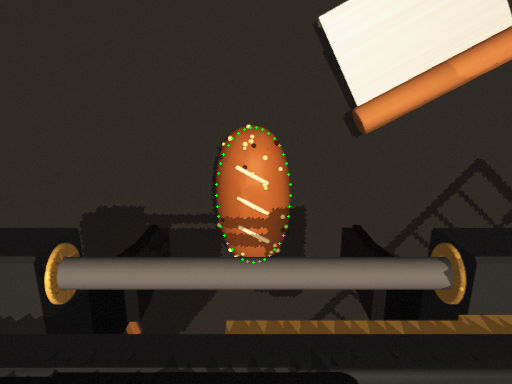

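The outline at wrist px (254,193) fits the roll, and the fingers straddle it clear of the scraper.

Emit:
send_rows(xyz=[[-1, -1, 25], [-1, -1, 50], [-1, -1, 70], [-1, -1, 85], [-1, -1, 98], [-1, -1, 108], [-1, -1, 108], [-1, -1, 108], [-1, -1, 108], [-1, -1, 108]], dr=[[0, 0, 0], [0, 0, 0], [0, 0, 0], [0, 0, 0], [0, 0, 0], [0, 0, 0], [0, 0, 0], [0, 0, 0], [0, 0, 0], [0, 0, 0]])

```text
time: 2.7
position: [0.4301, 0.1825, 0.0226]
tool_rot: [0.819, 3.032, 0.002]
ft_force: [-0.1, 0.3, -0.9]
grip_width: 0.997
grip_force: 0.0
```

Emit:
send_rows(xyz=[[0, 0, 0], [0, 0, 0], [0, 0, 0], [0, 0, 0], [0, 0, 0], [0, 0, 0], [0, 0, 0], [0, 0, 0], [0, 0, 0], [0, 0, 0]], dr=[[0, 0, 0], [0, 0, 0], [0, 0, 0], [0, 0, 0], [0, 0, 0], [0, 0, 0], [0, 0, 0], [0, 0, 0], [0, 0, 0], [0, 0, 0]], jaw=45, grip_force=8)

```text
time: 3.53
position: [0.4293, 0.1821, 0.0216]
tool_rot: [0.819, 3.033, 0.0]
ft_force: [-0.7, 0.6, 0.6]
grip_width: 0.654
grip_force: 8.0
```

Emit:
send_rows(xyz=[[0, 0, -8], [0, 0, -20], [0, 0, -40], [0, 0, -60], [0, 0, -80], [0, 0, -100], [0, 0, -100], [0, 0, -100], [0, 0, -100], [0, 0, -100]], dr=[[0, 0, 0], [0, 0, 0], [0, 0, 0], [0, 0, 0], [0, 0, 0], [0, 0, 0], [0, 0, 0], [0, 0, 0], [0, 0, 0], [0, 0, 0]])

```text
time: 4.37
position: [0.4284, 0.1816, 0.1204]
tool_rot: [-0.819, -3.031, 0.003]
ft_force: [0.2, -0.6, -0.8]
grip_width: 0.655
grip_force: 8.0
```

Run:
```python
from h import *
u=np.radians(1.4);d=np.array([np.cos(u),np.sin(u)])
print(delta([.4625,-.0965,.122],ori(-d)),get_state()['grip_width'])
```

```text
(array([-169.5, -223. ,   -1.4]), array([-0.0017, -0.0017, -0.5523]), 4.3667) 0.6550550831802561
```

Emit:
send_rows(xyz=[[-12, -16, 0], [-34, -45, 0], [-56, -74, 0], [-78, -103, 0], [-100, -132, 0], [-122, -161, 0], [-144, -190, 0], [-160, -210, 0], [-168, -221, 0], [-169, -223, 0]], dr=[[0, 0, -0.05], [0, 0, -0.12], [0, 0, -0.19], [0, 0, -0.26], [0, 0, -0.33], [0, 0, -0.4], [0, 0, -0.46], [0, 0, -0.51], [0, 0, -0.55], [0, 0, -0.552]])

```text
time: 5.2
position: [0.4622, -0.0992, 0.1207]
tool_rot: [0.031, -3.14, 0.003]
ft_force: [-0.0, 0.2, -1.1]
grip_width: 0.657
grip_force: 8.0
```

Emit:
send_rows(xyz=[[0, 0, 0], [0, 0, 0], [0, 0, 0], [0, 0, 0], [0, 0, 0], [0, 0, 0], [0, 0, 0], [0, 0, 0], [0, 0, 0], [0, 0, 0]], dr=[[0, 0, 0], [0, 0, 0], [0, 0, 0], [0, 0, 0], [0, 0, 0], [0, 0, 0], [0, 0, 0], [0, 0, 0], [0, 0, 0], [0, 0, 0]])

```text
time: 6.03
position: [0.463, -0.0957, 0.1216]
tool_rot: [-0.038, 3.141, 0.0]
ft_force: [-0.9, -1.0, -0.9]
grip_width: 0.661
grip_force: 8.0
```

Run:
```python
from h import *
C=wcam();im=get_image("wrist")[:,:,::-1].copy()
for yaw,col in((0,(255,0,0)),(1.4,(0,255,0))):
  u=np.radians(yaw);d=np.array([np.cos(u),np.sin(u)]);n=np.array([-d[1],d[0]]);o=np.array([.4625,-.0965])
  for k in(0,-1):
    for a,b in((1,1),(1,-1),(-1,-1),(-1,1)):
      p=o+n*.096*k+d*.048*a+n*.026*b;q=o+n*.096*k+(d*.048*-a+n*.026*b if a!=b else d*.048*a-n*.026*b)
  P=[tuple(int(round(t)) for t in wproj(C,[*(o+d*.048*a+n*.026*b),.016])) for a,b in((1,1),(1,-1),(-1,-1),(-1,1))]
  cv2.polylines(im,[np.array(P)],True,col,1)
  B=[tuple(int(round(t)) for t in wproj(C,[*(o-n*.144+d*.085*a+n*.21*b),.015])) for a,b in((1,1),(1,-1),(-1,-1),(-1,1))]
  cv2.polylines(im,[np.array(B)],True,col,1)
cv2.imwrite("pics/w2.png",cv2.resize(im,(800,600)))
u=np.radians(1.4);d=np.array([np.cos(u),np.sin(u)])
print(delta([.4625,-.0965,.0386],ori(-d)))
```

```text
(array([ 0.5, -0.8, 83. ]), array([ 0.0001,  0.0001, -0.0003]), 6.0833)
```

View pics/w2.png

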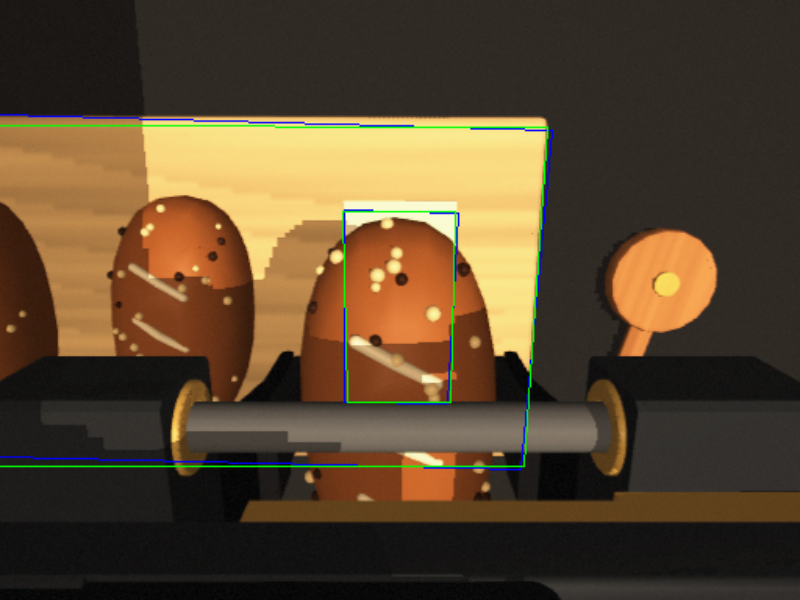

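The slip edge shows at (344–457, 202). My prediction sits about 5 mm off along the board's x, while the y match is good. I'll take a compromise between the two cameras, about 3 mm toward the robot.

Emit:
send_rows(xyz=[[1, -1, 15], [3, -1, 35], [3, -1, 50], [3, -1, 62], [3, -1, 70], [3, -1, 76], [3, -1, 80], [3, -1, 82], [3, -1, 82], [3, -1, 82]], dr=[[0, 0, 0], [0, 0, 0], [0, 0, 0], [0, 0, 0], [0, 0, 0], [0, 0, 0], [0, 0, 0], [0, 0, 0], [0, 0, 0], [0, 0, 0]])

```text
time: 6.92
position: [0.4605, -0.0968, 0.04]
tool_rot: [-0.038, 3.14, 0.0]
ft_force: [-0.6, 0.1, -1.0]
grip_width: 0.655
grip_force: 8.0
```

Emit:
send_rows(xyz=[[0, 0, 0.3], [0, 0, 0.6], [0, 0, 1], [0, 0, 1.3], [0, 0, 1.6], [0, 0, 2], [0, 0, 2], [0, 0, 2], [0, 0, 2], [0, 0, 2]], dr=[[0, 0, 0], [0, 0, 0], [0, 0, 0], [0, 0, 0], [0, 0, 0], [0, 0, 0], [0, 0, 0], [0, 0, 0], [0, 0, 0], [0, 0, 0]])

```text
time: 7.75
position: [0.46, -0.0968, 0.0376]
tool_rot: [-0.038, 3.141, 0.0]
ft_force: [-0.1, 0.1, -0.3]
grip_width: 0.655
grip_force: 8.0
```

Emit:
send_rows(xyz=[[0, 0, 0.2], [0, 0, 0.4], [0, 0, 0.6], [0, 0, 0.8], [0, 0, 1], [0, 0, 1], [0, 0, 1], [0, 0, 1], [0, 0, 1], [0, 0, 1]], dr=[[0, 0, 0], [0, 0, 0], [0, 0, 0], [0, 0, 0], [0, 0, 0], [0, 0, 0], [0, 0, 0], [0, 0, 0], [0, 0, 0], [0, 0, 0]])

```text
time: 8.58
position: [0.46, -0.0968, 0.0367]
tool_rot: [-0.038, 3.141, 0.0]
ft_force: [-0.7, 0.1, 1.3]
grip_width: 0.659
grip_force: 8.0
```

Emit:
send_rows(xyz=[[0, 0, 0.5], [0, 0, 0.5], [0, 0, 0.5], [0, 0, 0.5], [0, 0, 0.5], [0, 0, 0.5], [0, 0, 0.5], [0, 0, 0.5], [0, 0, 0.5], [0, 0, 0.5]], dr=[[0, 0, 0], [0, 0, 0], [0, 0, 0], [0, 0, 0], [0, 0, 0], [0, 0, 0], [0, 0, 0], [0, 0, 0], [0, 0, 0], [0, 0, 0]])

```text
time: 9.42
position: [0.4601, -0.0968, 0.0366]
tool_rot: [0.038, -3.141, -0.001]
ft_force: [-3.1, 1.4, 6.9]
grip_width: 0.658
grip_force: 8.0
```

Emit:
send_rows(xyz=[[0, 0, 0], [0, 0, 0], [0, 0, 0], [0, 0, 0], [0, 0, 0], [0, 0, 0], [0, 0, 0], [0, 0, 0], [0, 0, 0], [0, 0, 0]], dr=[[0, 0, 0], [0, 0, 0], [0, 0, 0], [0, 0, 0], [0, 0, 0], [0, 0, 0], [0, 0, 0], [0, 0, 0], [0, 0, 0], [0, 0, 0]], jaw=74)

```text
time: 10.25
position: [0.46, -0.0968, 0.036]
tool_rot: [-0.038, 3.141, 0.0]
ft_force: [-0.3, -0.2, -0.4]
grip_width: 0.849
grip_force: 0.0
```

Emit:
send_rows(xyz=[[0, 0, -8], [0, 0, -20], [0, 0, -45], [0, 0, -75], [0, 0, -110], [0, 0, -140], [0, 0, -160], [0, 0, -160], [0, 0, -160], [0, 0, -160]], dr=[[0, 0, 0], [0, 0, 0], [0, 0, 0], [0, 0, 0], [0, 0, 0], [0, 0, 0], [0, 0, 0], [0, 0, 0], [0, 0, 0], [0, 0, 0]])

```text
time: 11.08
position: [0.4595, -0.0967, 0.1956]
tool_rot: [0.038, -3.141, -0.0]
ft_force: [-0.1, 0.6, -0.2]
grip_width: 0.85
grip_force: 0.0
```

Run:
```python
from h import *
a=get_image("wrist")[:,:,::-1];C=wcam();im=a.copy()
b=get_image("scene")[:,:,::-1]
cv2.imwrite("pics/w3.png",np.vstack([np.hstack([im]),cv2.resize(b[165:235,120:270],(512,239))])[:600])
print(get_state()['position'])
```

```text
[ 0.45906575 -0.09670478  0.19485648]
```

View pics/w3.png

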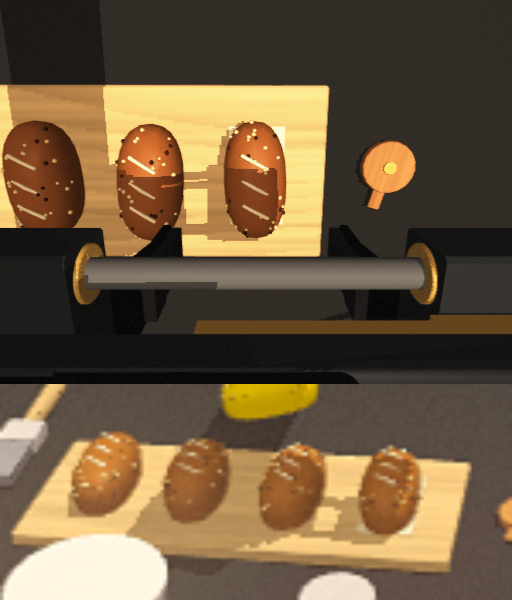

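The roll lies on the slip, parallel with its neighbours: roll at px (255,179), slip corners showing at (228,128) and (284,220). Now the counter.

```bash
cat >> h.py <<'E'
def tip(Q,f,tilt=np.radians(45),q=(.0095,0,.017)):
    Rt=ori(-np.array(f),tilt);return delta(np.array(Q)-Rt.apply(q),Rt)+(np.array(Q)-Rt.apply(q),)
E
python3 - <<'E'
from h import *
f=np.array([np.cos(.331),np.sin(.331)])
Q=np.array([.581,.2035,.093]);Q[:2]-=.1*f;Q[2]=.125
print(tip(Q,f))
E
```

```text
(array([-28.9, 265.4,  51.1]), array([-0.1201, -0.7814, -0.2911]), 11.1833, array([0.48141279, 0.1692776 , 0.14373833]))
```

Emit:
send_rows(xyz=[[-2, 18, 0], [-4, 45, 0], [-7, 75, 4], [-11, 105, 10], [-14, 135, 18], [-18, 165, 25], [-21, 195, 33], [-25, 225, 40], [-28, 250, 48], [-29, 265, 51]], dr=[[-0.012, -0.078, -0.029], [-0.024, -0.156, -0.058], [-0.036, -0.234, -0.087], [-0.048, -0.312, -0.116], [-0.06, -0.39, -0.145], [-0.072, -0.468, -0.175], [-0.084, -0.546, -0.204], [-0.096, -0.625, -0.233], [-0.108, -0.703, -0.262], [-0.12, -0.781, -0.291]], jaw=0)

```text
time: 12.02
position: [0.4972, 0.1752, 0.1505]
tool_rot: [-0.391, 2.378, 0.165]
ft_force: [-1.2, 0.9, 1.6]
grip_width: 0.178
grip_force: 0.0
```

Emit:
send_rows(xyz=[[0, 0, 0], [0, 0, 0], [0, 0, 0], [0, 0, 0], [0, 0, 0], [0, 0, 0], [0, 0, 0], [0, 0, 0], [0, 0, 0], [0, 0, 0]], dr=[[0, 0, 0], [0, 0, 0], [0, 0, 0], [0, 0, 0], [0, 0, 0], [0, 0, 0], [0, 0, 0], [0, 0, 0], [0, 0, 0], [0, 0, 0]])

```text
time: 12.85
position: [0.4967, 0.1681, 0.1486]
tool_rot: [-0.381, 2.387, 0.16]
ft_force: [0.7, 1.1, -0.1]
grip_width: 0.005
grip_force: 0.0
```

Run:
```python
from h import *
C=wcam();im=get_image("wrist")[:,:,::-1].copy();np.savez("w4.npz",T=C[0],K=C[1])
cv2.imwrite("pics/w4raw.png",im)
for k in(.58,.581):pass
u=wproj(C,[.581,.2035,.092]);print(u)
cv2.drawMarker(im,tuple(int(t) for t in u),(0,0,255),1,8)
cv2.imwrite("pics/w4.png",cv2.resize(im,(800,600)))
f=np.array([np.cos(.331),np.sin(.331)])
Q=np.array([.581,.2035,.093]);Q[:2]-=.1*f;Q[2]=.125
print(tip(Q,f),get_state()['joint_positions'])
```

```text
[263.73190785 238.22440924]
(array([13.8,  5.9, -5.8]), array([-0.    , -0.0543, -0.0146]), 12.9, array([0.48141279, 0.1692776 , 0.14373833])) [ 0.03405858 -0.30077877 -0.39623378  2.44763963 -0.30943967  0.25053063
  1.76866512]
```

View pics/w4.png

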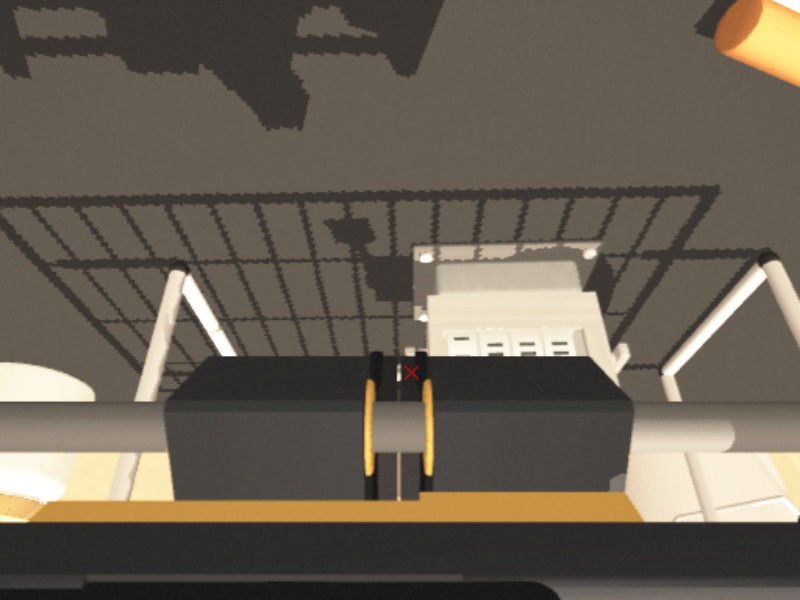

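Run:
```python
from h import *
d=np.load("w4.npz");C=(d['T'],d['K']);s=.64
for nm,a,b,z in(("case bottom",(427,297),(598,291),.030),("plate",(413,247),(601,241),.003),("bolt",(427,258),(590,254),.004)):
    A=wback(C,np.array(a)*s,z);B=wback(C,np.array(b)*s,z);v=(B-A)[:2]
    print(nm,A.round(4),B.round(4),np.linalg.norm(v).round(4),'yaw',np.degrees(np.arctan2(-v[0],v[1])).round(2))
    if nm=="case bottom":
        v/=np.linalg.norm(v);f=np.array([v[1],-v[0]]);o=(A+B)[:2]/2+.026*f
        print('origin',o,'pad',o-.0525*f-.061*v)
im=cv2.imread("pics/w4raw.png");cv2.imwrite("pics/w4c.png",cv2.resize(im[215:275,220:300],(800,600),interpolation=cv2.INTER_CUBIC))
# top-view check: case front top edge etc
for z in(.088,.093):print(back("top",(168,159),z))
```

```text
case bottom [0.6022 0.2222 0.03  ] [0.5658 0.3165 0.03  ] 0.1012 yaw 21.1
origin [0.60823262 0.27871946] pad [0.58121745 0.20290765]
plate [0.5914 0.2101 0.003 ] [0.5519 0.3155 0.003 ] 0.1125 yaw 20.53
bolt [0.5977 0.2216 0.004 ] [0.5636 0.3158 0.004 ] 0.1002 yaw 19.89
[0.58111116 0.20366665 0.088     ]
[0.58024581 0.20234686 0.093     ]
```

```bash
cat >> h.py <<'E'
F=np.array([np.cos(np.radians(20.5)),np.sin(np.radians(20.5))]);PAD=np.array([.581,.203])
def pt(a,z): return tip([*(PAD+a*F),z],F,np.radians(50))
E
python3 - <<'E'
from h import *
print(pt(-.045,.110));print(pt(-.004,.105))
E
```

```text
(array([-15.5,   4.5,  41.4]), array([-0.0199, -0.1414, -0.0333]), 12.9, array([0.53237147, 0.18481854, 0.12820481]))
(array([-42.6,   5.9,  72.4]), array([-0.0199, -0.1414, -0.0333]), 12.9, array([0.57077503, 0.19917704, 0.12320481]))
```

Emit:
send_rows(xyz=[[-2, 1, 6], [-5, 1, 12], [-8, 2, 20], [-10, 3, 28], [-13, 4, 35], [-15, 4, 41], [-15, 4, 41], [-15, 4, 41], [-15, 4, 41], [-15, 4, 41]], dr=[[-0.003, -0.02, -0.005], [-0.007, -0.05, -0.011], [-0.01, -0.07, -0.017], [-0.013, -0.1, -0.022], [-0.017, -0.12, -0.028], [-0.02, -0.141, -0.033], [-0.02, -0.141, -0.033], [-0.02, -0.141, -0.033], [-0.02, -0.141, -0.033], [-0.02, -0.141, -0.033]])

```text
time: 13.73
position: [0.5308, 0.1857, 0.148]
tool_rot: [-0.409, 2.27, 0.181]
ft_force: [0.0, -0.0, 0.5]
grip_width: 0.005
grip_force: 0.0
```

Run:
```python
from h import *
print(pt(-.045,.110));print(pt(-.004,.105));print(pt(-.004,.095)[0],get_state()['joint_positions'])
```

```text
(array([14. , -1.3, 14.1]), array([-0.0024, -0.0313, -0.0003]), 13.7333, array([0.53237147, 0.18481854, 0.12820481]))
(array([-9.6, -1.2, 48. ]), array([-0.0024, -0.0313, -0.0003]), 13.7333, array([0.57077503, 0.19917704, 0.12320481]))
[-2.2 -1.2 54.6] [ 0.23541315 -0.22317919 -0.5920511   2.44768263 -1.20624257  0.0957941
  2.69103962]
```

The arm is at joint limits (j4, j6, j7). I'll fit a kinematic model from the recorded poses to choose a feasible tilt.

```bash
cat > kin.py <<'E'
from h import *
from scipy.optimize import least_squares
import itertools
s=get_state()
D=[(np.array([-1.155,.321,-.07,1.45,.023,1.371,-.057]),np.array([.25406,.59774,.23847]),R.from_rotvec([-.626845,-3.078169,.00292])),
(np.array([.03405858,-.30077877,-.39623378,2.44763963,-.30943967,.25053063,1.76866512]),np.array([.4967,.1681,.1486]),R.from_rotvec([-.381,2.387,.16])),
(s['joint_positions'],s['position'],R.from_rotvec(s['tool_rot']))]
lo=np.array([-2.86,-.3,-1.38,.06,-1.56,.09,-2.69]);hi=np.array([2.86,2.09,1.24,2.45,4.7,2.05,2.69])
def fk(q,sg,p):
    q=sg*np.array(q);rz=lambda a:R.from_euler('z',a);ry=lambda a:R.from_euler('y',a)
    A=rz(q[0]+p[4])*ry(q[1]);x=np.array([0,0,p[0]])+A.apply([p[6],0,p[1]])
    A=A*rz(q[2])*ry(q[3]);x=x+A.apply([p[7],0,p[2]])
    A=A*rz(q[4])*ry(q[5]);A2=A*rz(q[6]+p[5]);return x+A.apply([p[8],0,p[3]]),A2
def fit():
    best=None
    for zs in itertools.product((1,-1),repeat=4):
        sg=np.array([zs[0],1,zs[1],1,zs[2],1,zs[3]])
        def r(p):
            o=[]
            for q,x,Rt in D:
                y,A=fk(q,sg,p);o+=[*((y-x)*10),*(A.inv()*Rt).as_rotvec()]
            return o+list(.02*np.array(p[6:]))
        for b0,e0 in itertools.product((0,3.14),(0,1.57,3.14,-1.57)):
            f=least_squares(r,[.3,.4,.4,.25,b0,e0,0,0,0])
            if best is None or f.cost<best[0]:best=(f.cost,sg,f.x)
    return best
if __name__=="__main__":
    c,sg,p=fit();print(c,sg,p.round(4));np.savez("kin.npz",sg=sg,p=p)
    for q,x,Rt in D:
        y,A=fk(q,sg,p);print((y-x)*1000,(A.inv()*Rt).magnitude())
    q0=np.array(s['joint_positions'])
    for tl in(30,40,45,50):
      for nm,a,z in(("pre",-.045,.11),("in",-.004,.105),("stop",-.008,.042)):
        T=ori(-F,np.radians(tl));X=np.array([*(PAD+a*F),z])-T.apply([.0095,0,.017])
        def g(q):
            y,A=fk(q,sg,p);return [*((y-X)*20),*(A.inv()*T).as_rotvec()*2,*(.002*(q-q0))]
        bb=min((least_squares(g,np.clip(q0+np.random.default_rng(i).normal(0,.5*(i>0),7),lo+.02,hi-.02),bounds=(lo+.01,hi-.01)) for i in range(10)),key=lambda f:f.cost)
        y,A=fk(bb.x,sg,p);print(tl,nm,(np.linalg.norm(y-X)*1000).round(2),(A.inv()*T).magnitude().round(4),bb.x.round(2))
E
python3 kin.py
```

```text
0.0010630205718675997 [-1  1 -1  1 -1  1 -1] [ 0.2545  0.4571  0.5107  0.3355 -0.038   1.5403  0.0142  0.0085  0.0071]
[-1.14700853  0.42442169  0.25025052] 0.007841123156726842
[-1.27272248 -0.10614257 -0.37385797] 0.025875793838357263
[ 1.42931935 -0.53344643  0.12360745] 0.028769199979544125Traceback (most recent call last):
  File "kin.py", line 38, in <module>
    y,A=fk(bb.x,sg,p);print(tl,nm,(np.linalg.norm(y-X)*1000).round(2),(A.inv()*T).magnitude().round(4),bb.x.round(2))
                                                                      ^^^^^^^^^^^^^^^^^^^^^^^^^^^^^
AttributeError: 'float' object has no attribute 'round'
```

```bash
sed -i 's/print(tl,nm.*/print(tl,sx,nm,round(float(np.linalg.norm(y-X)*1000),2),round(float((A.inv()*T).magnitude()),3),bb.x.round(2))/; s/T=ori(-F,np.radians(tl));X/T=ori(-F,np.radians(tl))*(R.from_euler("z",0 if sx>0 else np.pi));X/; s/T.apply(\[.0095,0,.017\])$/T.apply([.0095*sx,0,.017])/; s/^    for tl in(30,40,45,50):/    for tl,sx in itertools.product((35,40,45,50),(1,-1)):/' kin.py; python3 kin.py | tail -24
```

```text
35 1 pre 0.0 0.0 [ 1.   -0.28 -1.29  2.26 -0.75  0.43  2.19]
35 1 in 0.0 0.0 [ 0.09  0.01 -0.47  2.2  -0.02  0.33  1.57]
35 1 stop 0.0 0.0 [-0.47  0.11  0.12  2.25 -0.2   0.18  1.76]
35 -1 pre 0.0 0.0 [ 1.01 -0.29 -1.3   2.26 -0.77  0.43 -0.94]
35 -1 in 0.0 0.0 [-0.06  0.   -0.32  2.2  -0.03  0.33 -1.55]
35 -1 stop 0.0 0.0 [-1.26  0.2   0.98  2.24 -0.87  0.26 -0.75]
40 1 pre 0.0 0.0 [ 0.67 -0.2  -0.99  2.34 -0.74  0.27  2.21]
40 1 in 0.0 0.0 [ 0.17 -0.02 -0.55  2.26 -0.11  0.2   1.65]
40 1 stop 0.0 0.0 [ 0.37  0.15 -0.8   2.31  1.32  0.1   0.27]
40 -1 pre 0.0 0.0 [ 0.9  -0.29 -1.19  2.34 -1.    0.34 -0.71]
40 -1 in 0.0 0.0 [ 0.08 -0.02 -0.46  2.26 -0.11  0.2  -1.48]
40 -1 stop 0.0 0.0 [-0.85  0.12  0.54  2.32 -1.33  0.1  -0.25]
45 1 pre 0.0 0.0 [ 0.33 -0.17 -0.66  2.42 -1.07  0.14  2.58]
45 1 in 0.9 0.012 [ 1.01 -0.06 -1.37  2.31 -0.85  0.1   2.37]
45 1 stop 0.0 0.0 [ 0.87  0.45 -1.37  2.36  1.99  0.39 -0.21]
45 -1 pre 0.0 0.0 [ 0.81 -0.28 -1.11  2.41 -1.4   0.25 -0.31]
45 -1 in 0.91 0.012 [ 1.01 -0.06 -1.37  2.31 -0.85  0.1  -0.77]
45 -1 stop 0.0 0.0 [ 0.74  0.29 -1.2   2.37  2.14  0.26  2.68]
50 1 pre 1.55 0.049 [-1.53 -0.29  1.13  2.44  1.65  0.19  0.07]
50 1 in 0.0 0.0 [ 0.32 -0.03 -0.7   2.41  3.38  0.12 -1.84]
50 1 stop 0.0 0.0 [ 0.89  0.53 -1.37  2.42  2.3   0.5  -0.45]
50 -1 pre 1.09 0.057 [ 0.61 -0.22 -0.93  2.44 -1.55  0.18 -0.12]
50 -1 in 0.0 0.0 [ 0.32 -0.03 -0.69  2.41  3.38  0.12  1.3 ]
50 -1 stop 0.0 0.0 [ 0.88  0.52 -1.37  2.42  2.31  0.49  2.68]
```

```bash
cat > plan.py <<'E'
from h import *
import kin
from kin import fk,lo,hi
d=np.load("kin.npz");sg,p=d['sg'],d['p']
def pose(a,z,tilt,beta,lat=0):
    T=ori(-F,np.radians(tilt))*R.from_euler('x',np.radians(beta))
    ys=.013*np.sign(T.apply([0,-1,0])[2]*-1) if beta else 0   # lower side
    ys=-.013*np.sign(T.apply([0,1,0])[2]) if beta else 0
    V=np.array([-F[1],F[0]])
    return np.array([*(PAD+a*F+lat*V),z])-T.apply([.0095,ys,.017]),T
def ik(q0,X,T,w=.01):
    g=lambda q:[*((fk(q,sg,p)[0]-X)*20),*(fk(q,sg,p)[1].inv()*T).as_rotvec()*2,*(w*(q-q0))]
    f=least_squares(g,np.clip(q0,lo+.003,hi-.003),bounds=(lo,hi));y,A=fk(f.x,sg,p)
    return f.x,np.linalg.norm(y-X)*1000,(A.inv()*T).magnitude()
from scipy.optimize import least_squares
if __name__=="__main__":
    qs=np.array(get_state()['joint_positions'])
    for beta in(-25,-15,0,15,25):
      for tl in(45,50):
        q=qs;o=[]
        for a,z,t,b in((-.06,.15,35,0),(-.06,.15,30,0),(-.06,.15,30,beta),(-.045,.11,38,beta),(-.045,.108,tl,beta),(-.02,.107,tl,beta),(-.004,.105,tl,beta),(-.009,.09,tl,beta),(-.012,.065,tl,beta),(-.008,.042,tl,beta)):
            X,T=pose(a,z,t,b);q,e,r=ik(q,X,T);o.append((round(e,1),round(r,3),round(float(np.min(np.minimum(q-lo,hi-q))),2)))
        print(beta,tl,o,q.round(2))
E
python3 plan.py
```

```text
-25 45 [(np.float64(0.0), 0.0, 0.0), (np.float64(0.0), 0.0, 0.04), (np.float64(0.0), 0.0, 0.18), (np.float64(0.0), 0.0, 0.0), (np.float64(2.9), 0.104, 0.0), (np.float64(1.3), 0.045, 0.0), (np.float64(0.2), 0.005, 0.0), (np.float64(0.0), 0.0, 0.0), (np.float64(0.0), 0.0, 0.0), (np.float64(0.0), 0.0, 0.0)] [ 1.11  0.67 -1.28  2.24 -0.52  0.19  2.69]
-25 50 [(np.float64(0.0), 0.0, 0.0), (np.float64(0.0), 0.0, 0.04), (np.float64(0.0), 0.0, 0.18), (np.float64(0.0), 0.0, 0.0), (np.float64(5.1), 0.182, 0.0), (np.float64(3.6), 0.123, 0.0), (np.float64(2.5), 0.083, 0.0), (np.float64(2.4), 0.071, 0.0), (np.float64(1.0), 0.02, 0.0), (np.float64(0.1), 0.006, 0.0)] [ 1.18  0.82 -1.33  2.28 -0.38  0.09  2.69]
-15 45 [(np.float64(0.0), 0.0, 0.0), (np.float64(0.0), 0.0, 0.04), (np.float64(0.0), 0.0, 0.16), (np.float64(0.0), 0.0, 0.0), (np.float64(1.6), 0.047, 0.0), (np.float64(2.7), 0.087, 0.0), (np.float64(1.0), 0.034, 0.0), (np.float64(0.9), 0.03, 0.0), (np.float64(0.2), 0.009, 0.0), (np.float64(0.7), 0.042, 0.0)] [ 1.    0.45 -1.25  2.29 -0.74  0.09  2.69]
-15 50 [(np.float64(0.0), 0.0, 0.0), (np
[... 1714 characters left out ...]
48]
25 45 [(np.float64(0.0), 0.0, 0.0), (np.float64(0.0), 0.0, 0.04), (np.float64(0.0), 0.0, 0.0), (np.float64(0.0), 0.0, 0.11), (np.float64(0.0), 0.0, 0.12), (np.float64(0.0), 0.0, 0.17), (np.float64(0.0), 0.0, 0.2), (np.float64(0.0), 0.0, 0.18), (np.float64(0.0), 0.0, 0.17), (np.float64(0.0), 0.0, 0.17)] [ 0.23  0.44 -1.05  2.28  1.74  0.98 -0.3 ]
25 50 [(np.float64(0.0), 0.0, 0.0), (np.float64(0.0), 0.0, 0.04), (np.float64(0.0), 0.0, 0.0), (np.float64(0.0), 0.0, 0.11), (np.float64(0.0), 0.0, 0.07), (np.float64(0.0), 0.0, 0.12), (np.float64(0.0), 0.0, 0.15), (np.float64(0.0), 0.0, 0.13), (np.float64(0.0), 0.0, 0.12), (np.float64(0.0), 0.0, 0.12)] [ 0.22  0.47 -1.04  2.33  1.88  1.05 -0.45]
```

```bash
cat > d.py <<'E'
from plan import *
import sys
v=[float(x) for x in sys.argv[1:5]];X,T=pose(*v)
print(delta(X,T)[:2],X.round(4))
E
python3 d.py -.055 .14 30 0
python3 - <<'E'
from plan import *
qs=np.array(get_state()['joint_positions']);q=qs
for v in((-.055,.14,30,0),(-.055,.14,30,10),(-.055,.14,32,20),(-.045,.12,40,20),(-.045,.108,48,20),(-.02,.107,48,20),(-.004,.105,48,20),(-.012,.065,48,20),(-.008,.042,48,20)):
    X,T=pose(*v);q,e,r=ik(q,X,T);print(v,round(e,1),round(r,3),q.round(2))
E
```

```text
(array([-7.1, -1.4, -9.3]), array([-0.0023,  0.3178, -0.0007])) [0.5292 0.1836 0.1595]
(-0.055, 0.14, 30, 0) 0.0 0.0 [ 0.91 -0.3  -1.17  2.19 -0.57  0.6   2.01]
(-0.055, 0.14, 30, 10) 0.0 0.0 [ 0.83 -0.3  -1.22  2.18 -0.15  0.55  1.55]
(-0.055, 0.14, 32, 20) 0.0 0.0 [ 0.83 -0.3  -1.38  2.18  0.31  0.58  1.  ]
(-0.045, 0.12, 40, 20) 0.0 0.0 [ 0.73 -0.17 -1.38  2.28  0.87  0.48  0.41]
(-0.045, 0.108, 48, 20) 0.0 0.0 [ 0.66 -0.07 -1.38  2.39  1.45  0.53 -0.2 ]
(-0.02, 0.107, 48, 20) 0.0 0.0 [ 0.56  0.12 -1.3   2.34  1.57  0.67 -0.21]
(-0.004, 0.105, 48, 20) 0.0 0.0 [ 0.52  0.2  -1.26  2.31  1.62  0.73 -0.2 ]
(-0.012, 0.065, 48, 20) 0.0 0.0 [ 0.42  0.33 -1.18  2.35  1.79  0.83 -0.34]
(-0.008, 0.042, 48, 20) 0.0 0.0 [ 0.36  0.42 -1.12  2.34  1.88  0.89 -0.39]
```

Emit:
send_rows(xyz=[[-1, 0, -3], [-2, 0, -6], [-4, -1, -9], [-5, -1, -9], [-7, -1, -9], [-7, -1, -9], [-7, -1, -9], [-7, -1, -9], [-7, -1, -9], [-7, -1, -9]], dr=[[0, 0.05, 0], [0, 0.11, 0], [0, 0.16, 0], [0, 0.21, 0], [0, 0.27, 0], [0, 0.318, 0], [0, 0.318, 0], [0, 0.318, 0], [0, 0.318, 0], [0, 0.318, 0]])

```text
time: 14.57
position: [0.5282, 0.1835, 0.158]
tool_rot: [-0.463, 2.584, 0.124]
ft_force: [-0.0, -0.0, 0.0]
grip_width: 0.009
grip_force: 0.0
```

```bash
python3 d.py -.055 .14 30 0;python3 d.py -.055 .14 32 20; python3 -c "
from h import *
print(get_state()['joint_positions'].round(3))"
```

```text
(array([-1.6, -0.2, -0.8]), array([-0.0015, -0.0015, -0.0026])) [0.5292 0.1836 0.1595]
(array([-0.9, -6.7, -4.6]), array([ 0.3474, -0.0365,  0.0038])) [0.5291 0.1768 0.1624]
[ 0.843 -0.245 -1.105  2.188 -0.453  0.576  1.939]
```

Emit:
send_rows(xyz=[[0, -1, -1], [0, -2, -2], [-1, -3, -3], [-1, -4, -3], [-1, -6, -4], [-1, -7, -5], [-1, -7, -5], [-1, -7, -5], [-1, -7, -5], [-1, -7, -5]], dr=[[0.06, -0.006, 0], [0.12, -0.012, 0], [0.18, -0.018, 0], [0.23, -0.024, 0.002], [0.29, -0.03, 0.003], [0.347, -0.037, 0.004], [0.347, -0.037, 0.004], [0.347, -0.037, 0.004], [0.347, -0.037, 0.004], [0.347, -0.037, 0.004]])

```text
time: 15.4
position: [0.5301, 0.1758, 0.1637]
tool_rot: [-0.32, 2.499, -0.306]
ft_force: [-0.1, -0.3, -0.4]
grip_width: 0.01
grip_force: 0.0
```

```bash
python3 d.py -.055 .14 32 20;python3 d.py -.045 .12 40 20;python3 d.py -.045 .11 48 20; python3 -c "
from h import *
print(get_state()['joint_positions'].round(3))"
```

```text
(array([1.2, 1.5, 0.3]), array([ 0.0008,  0.0004, -0.0021])) [0.5291 0.1768 0.1624]
(array([ 6.3,  8.7, 20.2]), array([ 0.0007, -0.1308,  0.0456])) [0.5356 0.1792 0.1417]
(array([14.6, 11.3, 27.5]), array([ 0.0005, -0.262 ,  0.0934])) [0.5328 0.1782 0.1307]
[ 0.839 -0.285 -1.356  2.182  0.33   0.581  1.015]
```

Working as planned. Now to tilt 48° in front of the pad.

Emit:
send_rows(xyz=[[2, 3, 7], [4, 6, 14], [6, 9, 20], [9, 9.5, 22], [11, 10, 24], [13, 11, 26], [14.6, 11.3, 27.5], [14.6, 11.3, 27.5], [14.6, 11.3, 27.5], [14.6, 11.3, 27.5]], dr=[[0, -0.043, 0.015], [0, -0.087, 0.03], [0, -0.13, 0.045], [0, -0.165, 0.058], [0, -0.2, 0.07], [0, -0.235, 0.083], [0, -0.262, 0.093], [0, -0.262, 0.093], [0, -0.262, 0.093], [0, -0.262, 0.093]])

```text
time: 16.23
position: [0.5334, 0.1789, 0.1313]
tool_rot: [-0.228, 2.248, -0.213]
ft_force: [0.9, 0.2, -0.2]
grip_width: 0.005
grip_force: 0.0
```

```bash
python3 d.py -.045 .11 48 20;python3 d.py -.02 .107 48 20;python3 d.py -.004 .105 48 20
python3 - <<'E'
from h import *
print(get_state()['joint_positions'].round(3))
a=get_image("scene")[:,:,::-1];b=get_image("top")[:,:,::-1]
cv2.imwrite("pics/p5.png",np.hstack([cv2.resize(a[150:270,270:400],(400,370)),cv2.resize(b[100:220,110:240],(400,370))]))
E
```

```text
(array([ 0.9, -0.5,  0. ]), array([ 0.0003, -0.    ,  0.0008])) [0.5328 0.1782 0.1307]
(array([-13.6,   6.5,  19.3]), array([ 0.0003, -0.    ,  0.0008])) [0.5562 0.1869 0.1277]
(array([-22.8,  11. ,  31.8]), array([ 0.0003, -0.    ,  0.0008])) [0.5712 0.1925 0.1257]
[ 0.709 -0.141 -1.376  2.391  1.374  0.471 -0.124]
```

View pics/p5.png

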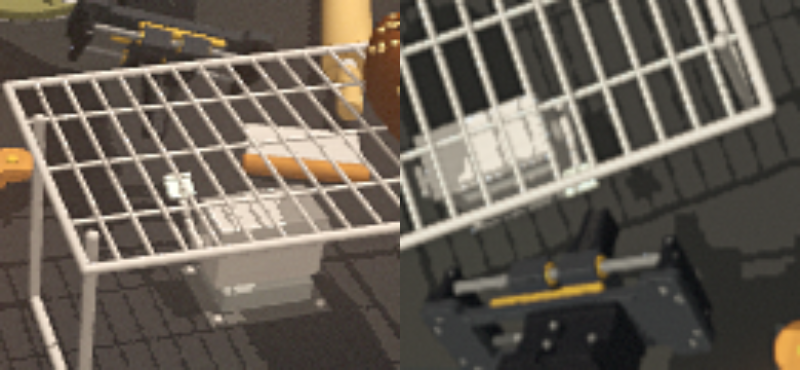

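The scene and top crops show the closed fingertips in front of the rack, lined up with the pad at (578,180) in the right half. Moving in.

Emit:
send_rows(xyz=[[-3, 1, 4], [-6, 3, 8], [-9, 4.5, 13], [-12, 6, 17], [-15, 7.5, 21], [-18, 9, 25], [-21, 10, 29], [-22.8, 11, 31.8], [-22.8, 11, 31.8], [-22.8, 11, 31.8]], dr=[[0, 0, 0], [0, 0, 0], [0, 0, 0], [0, 0, 0], [0, 0, 0], [0, 0, 0], [0, 0, 0], [0, 0, 0], [0, 0, 0], [0, 0, 0]])

```text
time: 17.17
position: [0.571, 0.1928, 0.1255]
tool_rot: [-0.229, 2.248, -0.212]
ft_force: [0.3, -0.4, -0.5]
grip_width: 0.008
grip_force: 0.0
```

```bash
python3 d.py -.004 .105 48 20;python3 d.py -.009 .09 48 20;python3 d.py -.012 .065 48 20;python3 d.py -.009 .045 48 20
python3 - <<'E'
from h import *
a=get_image("scene")[:,:,::-1];b=get_image("top")[:,:,::-1]
cv2.imwrite("pics/p6.png",np.hstack([cv2.resize(a[180:250,300:370],(400,400)),cv2.resize(b[120:190,140:210],(400,400))]))
E
```

```text
(array([-0.3, -0.3,  0.1]), array([0.0007, 0.0006, 0.0012])) [0.5712 0.1925 0.1257]
(array([14.2,  1.9,  6. ]), array([0.0007, 0.0006, 0.0012])) [0.5666 0.1908 0.1107]
(array([34.8,  6.8, 19.6]), array([0.0007, 0.0006, 0.0012])) [0.5637 0.1897 0.0857]
(array([47.7, 12.2, 34.3]), array([0.0007, 0.0006, 0.0012])) [0.5666 0.1908 0.0657]
```

View pics/p6.png

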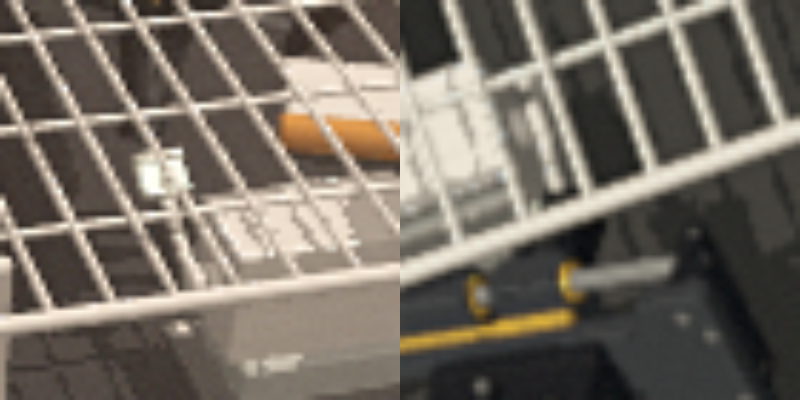

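The fingertips (right half, ~(565,215)) cover the pad, clear of the front wire. Pressing down now, with the force monitored.

Emit:
send_rows(xyz=[[2.5, 0.4, 1], [5, 0.8, 2], [7.5, 1.2, 3], [10, 1.5, 4], [12, 1.7, 5], [14, 2, 6], [16, 2.4, 7.2], [18, 2.9, 8.5], [18, 2.9, 8.5], [18, 2.9, 8.5]], dr=[[0, 0, 0], [0, 0, 0], [0, 0, 0], [0, 0, 0], [0, 0, 0], [0, 0, 0], [0, 0, 0], [0, 0, 0], [0, 0, 0], [0, 0, 0]])

```text
time: 18.1
position: [0.5637, 0.1898, 0.1041]
tool_rot: [-0.23, 2.25, -0.215]
ft_force: [-13.6, -3.6, 7.5]
grip_width: 0.005
grip_force: 7.7
```

Run:
```python
from h import *
s=get_state();f=s['ft_force'];m=s['torque'];print(f,m,s['joint_positions'].round(3))
r=np.cross(f,m)/(f@f);print('closest pt offset from ref',r*1000, 'dir',f/np.linalg.norm(f))
R0=R.from_rotvec(s['tool_rot']);print('tool force',R0.inv().apply(f),'tool r',R0.inv().apply(r)*1000)
b=get_image("scene")[:,:,::-1];a=cv2.imread("pics/scene0.png")
for im in(a,b):
    g=im[195:235,310:345].min(2).astype(int)
    print((g[::1,::1]>150).astype(int).sum());
    for row in g[5:26,8:30]:print(''.join('#' if v>190 else '+' if v>140 else '.' if v>90 else ' ' for v in row))
```

```text
[-13.59733817  -3.62719265   7.49819522] [-0.50373961  1.59680556 -0.80969351] [ 0.53   0.269 -1.277  2.339  1.688  0.807 -0.24 ]
closest pt offset from ref [-35.53840352 -58.15465916 -92.57772337] dir [-0.8527247  -0.22747076  0.47023147]
tool force [  3.84736342  -3.98704701 -14.95220098] tool r [104.7206498  -31.59299625  35.37012107]
429
####++#+.      .+.    
.#   ++.        .#    
      .#        .++   
       +#        .#.  
.      .#.        +#  
        .#        .++ 
      ..+++###     .#.
.    +###+#.++      +#
#    .+##++###      .+
+.   +####.###+      .
.#    +###+####       
.+.   +###+.+##       
 .#.  +###++###+      
 .++   ####+#++       
  .#.  ....++.#. ..+++
   +#     +#+ +# .+###
   .#.     +#..#####++
    +#+######+.+#..+#+
####.#+++...++ .++..##
+... .#    .++  .+..+#
     .++    .+. .+#.+#
422
####++#+.      .++    
..   .++        +#    
      .#.       .++   
      .+#        .#.  
       .#.        +#  
        +#        .++ 
        .++        .#.
.        .#         +#
#       .++##       .+
++  .++++#+#+        .
+#  .+++#####        .
.++ .+##+##++.        
 .#. .##++##+#        
 .++ +##++###+.       
  .#. +##+###+#. ..+++
   +# +#++....+# .+###
   .#.   .##...#####++
    +#+######+++#..+#+
####.#+++..+.   ++..##
+... .#    +#   .+..+#
     .++   +#.   +#.+#
```

The force is axial: the tip face is bearing on the front curl of the pad, so the tip needs to go about 8–10 mm deeper. I'll lift, tilt a little more for clearance, and go further in.

```bash
cat > e.py <<'E'
from plan import *
u=np.radians(19);V=np.array([.4778,.4208,.2]);W=np.array([.6078,.0432,.2])
def clr(X,T):
    e=[T.inv().apply(P-X) for P in (V+(W-V)*t for t in np.linspace(0,1,200))]
    c=[-37.5-p[0]*1000 for p in e if -.2<p[2]<-.045 and abs(p[1])<.1];return round(min(c),1) if c else None
if __name__=="__main__":
    q=np.array(get_state()['joint_positions'])
    for v in((-.004,.106,48,20),(-.004,.106,54,20),(.006,.105,54,20),(.004,.08,54,20),(.002,.06,54,20),(.004,.04,54,20)):
        X,T=pose(*v);q,e_,r=ik(q,X,T);print(v,round(e_,1),round(r,3),q.round(2),clr(X,T))
E
python3 e.py; python3 d.py -.004 .106 48 20; python3 d.py -.004 .106 54 20;python3 d.py .006 .105 54 20
```

```text
(-0.004, 0.106, 48, 20) 0.0 0.0 [ 0.57  0.23 -1.32  2.31  1.63  0.76 -0.2 ] 7.0
(-0.004, 0.106, 54, 20) 0.0 0.0 [ 0.53  0.27 -1.3   2.37  1.85  0.84 -0.43] 15.4
(0.006, 0.105, 54, 20) 0.0 0.0 [ 0.51  0.3  -1.27  2.35  1.87  0.85 -0.42] 9.9
(0.004, 0.08, 54, 20) 0.0 0.0 [ 0.44  0.4  -1.21  2.36  1.96  0.93 -0.47] 30.7
(0.002, 0.06, 54, 20) 0.0 0.0 [ 0.39  0.46 -1.16  2.37  2.03  0.98 -0.51] 48.2
(0.004, 0.04, 54, 20) 0.0 0.0 [ 0.35  0.53 -1.1   2.37  2.09  1.03 -0.54] 63.3
(array([-22.1,  -3.4,  -8.6]), array([-0.0004, -0.0022,  0.0032])) [0.5712 0.1925 0.1267]
(array([-19.9,  -3.6,  -9.5]), array([-0.0002, -0.1006,  0.039 ])) [0.5693 0.1918 0.1257]
(array([-25.9,  -0.9,  -1.9]), array([-0.0002, -0.1006,  0.039 ])) [0.5786 0.1953 0.1247]
```

Emit:
send_rows(xyz=[[-5, -1, -3], [-10, -2, -5], [-15, -3, -7], [-20, -3.6, -9.5], [-20, -3.6, -9.5], [-22, -2.7, -7], [-24, -1.8, -4.5], [-26, -0.9, -2], [-26.6, -0.6, -1.2], [-26.6, -0.6, -1.2]], dr=[[0, 0, 0], [0, -0.03, 0.01], [0, -0.06, 0.022], [0, -0.1, 0.039], [0, -0.1, 0.039], [0, -0.1, 0.039], [0, -0.1, 0.039], [0, -0.1, 0.039], [0, -0.1, 0.039], [0, -0.1, 0.039]])

```text
time: 18.98
position: [0.5821, 0.1968, 0.1266]
tool_rot: [-0.191, 2.151, -0.175]
ft_force: [-0.5, 0.4, 0.4]
grip_width: 0.007
grip_force: 0.0
```

```bash
for z in .105 .095 .085; do python3 d.py .007 $z 54 20; done
python3 - <<'E'
from h import *
b=get_image("scene")[:,:,::-1]
g=b[195:235,310:345].min(2).astype(int)
for row in g[5:26,8:30]:print(''.join('#' if v>190 else '+' if v>140 else '.' if v>90 else ' ' for v in row))
E
```

```text
(array([ 3.2, -0.6, -1. ]), array([ 0.0013,  0.0019, -0.0026])) [0.5796 0.1956 0.1247]
(array([11.3,  1.4,  4.5]), array([ 0.0013,  0.0019, -0.0026])) [0.5796 0.1956 0.1147]
(array([19.4,  3.3, 10. ]), array([ 0.0013,  0.0019, -0.0026])) [0.5796 0.1956 0.1047]
####++#+. .    .+.    
...   +.        .#    
      .#        .++   
       +#        .#.  
       .#.        +#  
        +#   .    .++ 
         +.+##     .#.
.    .++#+#.++      +#
#    .++#++###      .+
++   .++##.###+      .
+#   .+###+####      .
.++   .###+.###       
 .#.  .###++###+      
 .++   ####+#++       
  .#.  ....++.#. ..+++
  .+#     +#+ +# .+###
   .#.    .+#..#####++
    +#+######+.+#..+#+
####.#+++. .++  ++..##
...  .#    .++  .++.+#
     .+.    .+   +#.+#
```

Emit:
send_rows(xyz=[[2, 0, 0], [4, 0, 0.5], [6, 0.3, 1.3], [8, 0.6, 2.3], [10, 1, 3.5], [12, 1.5, 5], [14, 2, 6.2], [16, 2.5, 7.6], [18, 3, 9], [18, 3, 9]], dr=[[0, 0, 0], [0, 0, 0], [0, 0, 0], [0, 0, 0], [0, 0, 0], [0, 0, 0], [0, 0, 0], [0, 0, 0], [0, 0, 0], [0, 0, 0]])

```text
time: 19.87
position: [0.5792, 0.1955, 0.1064]
tool_rot: [-0.192, 2.15, -0.176]
ft_force: [-0.4, -0.4, 2.1]
grip_width: 0.006
grip_force: 1.5
```

```bash
for z in .085 .065 .05 .042; do python3 d.py .005 $z 54 20; done
python3 - <<'E'
from h import *
s=get_state();print(R.from_rotvec(s['tool_rot']).inv().apply(s['ft_force']))
b=get_image("scene")[:,:,::-1]
g=b[195:235,310:345].min(2).astype(int)
for row in g[5:26,8:30]:print(''.join('#' if v>190 else '+' if v>140 else '.' if v>90 else ' ' for v in row))
E
```

```text
(array([ 2.4, -0.1, -0.3]), array([ 0.0009,  0.0028, -0.0015])) [0.5777 0.1949 0.1047]
(array([18.6,  3.9, 10.7]), array([ 0.0009,  0.0028, -0.0015])) [0.5777 0.1949 0.0847]
(array([30.8,  6.9, 18.9]), array([ 0.0009,  0.0028, -0.0015])) [0.5777 0.1949 0.0697]
(array([37.2,  8.5, 23.3]), array([ 0.0009,  0.0028, -0.0015])) [0.5777 0.1949 0.0617]
[-1.37255505 -0.7908777  -1.42514098]
####++#+...    .+.    
...   ++        .#    
      .#.       .++   
       +#        .#.  
       .#+        +#  
        +#        .++ 
        .+.        .#.
.        .#+#+      +#
#        .+++.      .+
++        .##+       .
+#         +##       .
.++      .#+##+       
 .#. .++#+##+#+       
 .++  .+++###+#       
  .#. .++#++..#. ..+++
  .+#   ..+#  +# .+###
   .#.    +#+..#####++
    +#+######+.+#..+#+
####.#+++...+.  ++..##
+..  .#    +#+  .+..+#
     .++   .++   +#.+#
```

Contact is now vertical (2 N). Continuing the stroke.

Emit:
send_rows(xyz=[[3, 0.5, 1.3], [6, 1, 3], [9.5, 2, 5], [13, 2.8, 7], [16, 3.4, 9], [19, 4, 11], [22, 4.7, 13], [25, 5.5, 15], [28, 6.2, 17], [31, 7, 19]], dr=[[0, 0, 0], [0, 0, 0], [0, 0, 0], [0, 0, 0], [0, 0, 0], [0, 0, 0], [0, 0, 0], [0, 0, 0], [0, 0, 0], [0, 0, 0]])

```text
time: 20.75
position: [0.5774, 0.1947, 0.0696]
tool_rot: [-0.192, 2.149, -0.177]
ft_force: [-1.6, -1.1, 7.7]
grip_width: 0.006
grip_force: 3.7
```

```bash
for z in .05 .045 .04 .036; do python3 d.py .005 $z 54 20; done
python3 - <<'E'
from h import *
s=get_state();print(R.from_rotvec(s['tool_rot']).inv().apply(s['ft_force']))
b=get_image("scene")[:,:,::-1]
g=b[195:235,310:345].min(2).astype(int)
for row in g[5:36,4:30]:print(''.join('#' if v>190 else '+' if v>140 else '.' if v>90 else ' ' for v in row))
E
```

```text
(array([-0.3,  0.2,  0.2]), array([ 0.0002,  0.0038, -0.0009])) [0.5777 0.1949 0.0697]
(array([3.8, 1.2, 2.9]), array([ 0.0002,  0.0038, -0.0009])) [0.5777 0.1949 0.0647]
(array([7.8, 2.2, 5.7]), array([ 0.0002,  0.0038, -0.0009])) [0.5777 0.1949 0.0597]
(array([11.1,  3. ,  7.9]), array([ 0.0002,  0.0038, -0.0009])) [0.5777 0.1949 0.0557]
[-5.15560661 -2.53617999 -5.55697174]
+++#####++#+.      .+. ...
#++...    +.        .#    
+.        .#         ++   
.#         +#        .#.  
 +#        .#.        +#  
 .#.        +#        .++ 
  +#        .+.        .#.
  .#.        +#         +#
   +#        .++        .+
   .+.        .#.        +
    .#         +#         
    .+.        .++        
     .#         .#        
     .+.        .++       
      .#.        .#. ..+++
       +#         +# .+###
       .#.     ....#####++
        +#+######+.+#..+#+
 .+#####.##++...   .++..##
##+++.   .#   +.    .+..+#
.        .+. +++     +#.+#
#         ..+###+.   .#+.+
#.      .+++###+++   .+#..
+#       .++#+#.    ...++.
.#.         +#+#.   ...+#.
 +#         .#+...  ....+#
 .#.         +#.+#+##.+..#
  +#         .#+...+#+.+.+
  .#.         .# ..+##.+..
   +#         .+. ..++.+..
   .#.         .# ..+++###
```

Emit:
send_rows(xyz=[[0.8, 0.2, 0.6], [1.6, 0.5, 1.2], [2.4, 0.8, 1.8], [3.2, 1, 2.4], [4, 1.2, 3], [4.8, 1.4, 3.5], [5.6, 1.6, 4], [6, 1.7, 4.4], [6, 1.7, 4.4], [6, 1.7, 4.4]], dr=[[0, 0, 0], [0, 0, 0], [0, 0, 0], [0, 0, 0], [0, 0, 0], [0, 0, 0], [0, 0, 0], [0, 0, 0], [0, 0, 0], [0, 0, 0]])

```text
time: 21.63
position: [0.5786, 0.1952, 0.0659]
tool_rot: [-0.193, 2.14, -0.181]
ft_force: [-18.2, -4.8, 27.5]
grip_width: 0.005
grip_force: 16.4
```

The force rise to 27 N at the expected height means the lever is at the stop. Releasing straight up.

Emit:
send_rows(xyz=[[-4, -1, -2.7], [-9, -2.2, -6], [-14, -3.5, -9.5], [-19, -4.7, -13], [-24, -6, -16.3], [-29, -7.2, -19.7], [-34, -8.5, -23], [-39, -9.7, -26.5], [-44, -11, -30], [-47, -11.7, -32]], dr=[[0, 0, 0], [0, 0, 0], [0, 0, 0], [0, 0, 0], [0, 0, 0], [0, 0, 0], [0, 0, 0], [0, 0, 0], [0, 0, 0], [0, 0, 0]])

```text
time: 22.47
position: [0.5774, 0.1948, 0.1203]
tool_rot: [-0.191, 2.151, -0.176]
ft_force: [0.4, 0.2, 0.2]
grip_width: 0.004
grip_force: 0.0
```

```bash
python3 d.py .006 .106 54 20; python3 d.py -.05 .112 54 20;python3 d.py -.09 .15 50 20
python3 - <<'E'
from h import *
b=get_image("scene")[:,:,::-1]
g=b[195:235,310:345].min(2).astype(int)
for row in g[5:26,8:30]:print(''.join('#' if v>190 else '+' if v>140 else '.' if v>90 else ' ' for v in row))
E
```

```text
(array([-5.1, -0.7, -2. ]), array([ 0.001 ,  0.002 , -0.0019])) [0.5786 0.1953 0.1257]
(array([ 22.8, -17.4, -47.9]), array([ 0.001 ,  0.002 , -0.0019])) [0.5262 0.1757 0.1317]
(array([ 14.1, -35.8, -98.6]), array([ 0.0011,  0.0676, -0.0257])) [0.49   0.1621 0.1704]
####++#+..     .+.    
...  .+.        .#    
      .#.       .++   
       +#        .#.  
       .#.        +#  
        +#        .++ 
        .++###     .#.
.        .#.++      +#
#    .+++#+###      .+
++   .++##.###+      .
+#   .+###+####      .
.++   .###+.###       
 .#.  .###++###+      
 .++   ####+#++       
  .#.  ....++.#. ..+++
   +#     +#+ +# .+###
   .#.     +#..#####++
    +#+######+.+#..+#+
####.#+++...++ .++..##
+.   .#    .++  .+..+#
     .++    .+   +#.+#
```

The pad is back at its rest place. Retreating.

Emit:
send_rows(xyz=[[-5, -0.7, -2], [-2, -2.5, -7], [2, -5, -14], [7, -8, -22], [12, -11, -30], [17, -14, -39], [23, -17.4, -48], [23, -17.4, -48], [23, -17.4, -48], [23, -17.4, -48]], dr=[[0, 0, 0], [0, 0, 0], [0, 0, 0], [0, 0, 0], [0, 0, 0], [0, 0, 0], [0, 0, 0], [0, 0, 0], [0, 0, 0], [0, 0, 0]])

```text
time: 23.35
position: [0.5315, 0.1804, 0.1328]
tool_rot: [-0.19, 2.155, -0.18]
ft_force: [0.7, 0.2, -0.5]
grip_width: 0.003
grip_force: 0.0
```

Run:
```python
from h import *
s=get_state();print(s['time'],s['position'],s['ft_force'].round(2),s['joint_positions'].round(3))
b=get_image("top")[:,:,::-1];a=cv2.imread("pics/top0.png")
hsv=cv2.cvtColor(np.ascontiguousarray(b),cv2.COLOR_BGR2HSV)
m=cv2.inRange(hsv,(3,90,50),(18,255,255));m=cv2.morphologyEx(m,cv2.MORPH_CLOSE,np.ones((5,5)));m=cv2.morphologyEx(m,cv2.MORPH_OPEN,np.ones((3,3)))
n,l,st,ce=cv2.connectedComponentsWithStats(m)
for i in range(1,n):
    if 600<st[i,4]<1100:
        w=np.array([back("top",(x,y),.035)[:2] for y,x in zip(*np.where(l==i))]);c=w.mean(0);e,v=np.linalg.eigh(np.cov((w-c).T))
        print(c.round(4),np.degrees(np.arctan(v[1,1]/v[0,1])).round(1),st[i])
```

```text
23.35 [0.53146279 0.18044669 0.13278483] [ 0.66  0.17 -0.49] [ 0.657 -0.066 -1.382  2.448  1.68   0.593 -0.456]
[ 0.464  -0.3811] 3.2 [393 183  25  42 875]
[ 0.4641 -0.1933] -1.6 [319 185  24  42 818]
[ 0.4641 -0.2894] 3.3 [357 184  24  42 838]
[ 0.4591 -0.0991] 3.3 [282 187  23  42 787]
[0.4268 0.0098] 36.4 [231 196  36  48 914]
```

Run:
```python
from h import *
for padoff in(0,.006):
  H=np.array([*(PAD+(.0525+padoff)*F),.062])
  for th in(0,.15,.6,.65,.7,.74,.78,.82):
    r,ph=.058,np.radians(25)-th
    # pad upper face mid offset ~6mm normal to arm
    p=H+np.r_[-F*np.cos(ph)*r,np.sin(ph)*r]+.007*np.r_[F*np.sin(ph),np.cos(ph)]
    print(th,p.round(4),proj("scene",p).round(1))
b=get_image("wrist")[:,:,::-1];cv2.imwrite("pics/w9.png",b)
```

```text
0 [0.5837 0.204  0.0929] [328.4 210. ]
0.15 [0.5799 0.2026 0.0851] [327.7 211.3]
0.6 [0.5755 0.2009 0.0595] [326.4 217.5]
0.65 [0.5757 0.201  0.0565] [326.3 218.3]
0.7 [0.576  0.2011 0.0536] [326.3 219.1]
0.74 [0.5764 0.2013 0.0513] [326.2 219.8]
0.78 [0.5768 0.2014 0.049 ] [326.2 220.6]
0.82 [0.5773 0.2016 0.0468] [326.2 221.3]
0 [0.5893 0.2061 0.0929] [329.2 211.2]
0.15 [0.5855 0.2047 0.0851] [328.4 212.5]
0.6 [0.5811 0.203  0.0595] [327.1 218.7]
0.65 [0.5813 0.2031 0.0565] [327.  219.5]
0.7 [0.5816 0.2032 0.0536] [327.  220.4]
0.74 [0.582  0.2034 0.0513] [327.  221.1]
0.78 [0.5824 0.2035 0.049 ] [327.  221.8]
0.82 [0.583  0.2037 0.0468] [327.  222.5]
```

```bash
python3 -c "
from bench import *
print(close_job())"
```

```text
the job is handed in; nothing more can be done
None
```

I set the roll on the bare slip parallel to its neighbours (2–5 mm off centre by the cameras), then pushed the tally lever to its stop and let it spring back. The job is handed in at about 23 s. One risk: an earlier misplaced press moved the lever to about 0.2 rad before the full stroke, so the units wheel may sit slightly past one count. I did not read the wheel, and the hand-in gave no verdict.

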